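# Drying to constant weight: move every sample on one station

### The job

Samples are being dried to constant weight, going round from hotplate to desiccator to balance and back to the hotplate: move each lidded vessel on to its next station, so the porcelain crucible ends on the desiccator's perforated plate, the aluminium tin on the balance pan and the glass weighing bottle on the hotplate, each standing in the middle and let go. All three stations are taken, so stand one vessel on the empty cork mat meanwhile. Keep the vessels upright all the way, and do not disturb the tube rack, the tip box or the tongs.

Things in the scene. Friction and masses are not known exactly. Their poses are not given: they have to be found in the camera images.
- crucible: White porcelain crucible with its lid on (one piece with it), round, 50 mm in diameter between 16 and 49 mm above its underside, tapering below that to a 32 mm foot; a small round knob in the middle of the lid reaches 67 mm. About 80 g. At the start it stands on the hotplate. Origin: centre of its underside; z up.
- tin: Low plain aluminium moisture tin with a flush lid (one piece with it), an upright cylinder 56 mm in diameter and 36 mm high, about 70 g. At the start it stands on the desiccator plate. Origin: centre of its underside; z up.
- bottle: Slim clear glass weighing bottle with its stopper in (one piece with it), an upright cylinder 40 mm in diameter and 60 mm high, with an 18 mm ball knob on top reaching 83 mm. About 90 g. At the start it stands on the balance pan. Origin: centre of its underside; z up.
- hotplate: Fixed laboratory hotplate: white housing 190 x 135 mm with two black knobs on its +x end, and a square dark metal top plate 112 x 112 mm whose flat upper face is 92 mm above the origin. Origin: on the table under the middle of the top plate; x towards the knobs (the housing reaches from -63 to +127 mm in x), z up.
- balance: Fixed laboratory balance: white housing 205 x 150 mm with display and keys at its +x end, and a round steel pan 116 mm in diameter whose flat upper face is 70 mm above the origin. Origin: on the table under the middle of the pan; x towards the display (the housing reaches from -70 to +135 mm in x), z up.
- desiccator: Fixed open glass desiccator base, round, 176 mm across its broad glass flange (top 80 mm above the origin), with a round white perforated porcelain plate 144 mm in diameter set in it; the plate's flat upper face is 74 mm above the origin, 6 mm below the flange. Origin: on the table under the middle of the plate; z up.
- mat: Fixed square cork mat lying on the table, 130 x 130 x 6 mm, empty at the start: the free spot. Origin: centre of its underside, so its upper face is 6 mm above the origin; z up.
- rack: White wire tube rack, 114 x 76 x 68 mm, with three capped tubes reaching 106 mm; loose, a bystander. Origin: centre of its underside; x along its length.
- tipbox: Grey and white box of pipette tips, 122 x 84 x 51 mm, loose, a bystander. Origin: centre of its underside; x along its length.
- tongs: Steel crucible tongs lying flat, about 225 mm long and 90 mm wide over the finger rings, 10 mm high; loose, a bystander. Origin: on the table at the pivot rivet, near the middle; x along them towards the jaws.
Mind the look-alikes: they are no part of the job. Leave any pink look-alike of the crucible alone.

How it is judged:
By the outcome, as a careful person would: the job done as asked, in the order asked, and still so for the second after the job is handed in, with the robot touching nothing.
It also fails if it takes over 112 s, if anything falls off the work surface, if the arm or the gripper's body presses on something with over 40 N, if the wrist force passes 120 N, or if a joint passes its speed limit or range.

### The arm

A 6-joint arm with a two-finger parallel gripper is mounted at the origin on the work surface. World frame = base frame: x ahead of the robot, y to its left, z up, the work surface at z = 0. Lengths are in mm, angles in rad, forces in N, time in s.
With the tool pointing down it reaches from about 350 to 875 mm from the base axis. Payload 4.2 kg.
Tool frame: the origin (TCP) lies at the very end of the fingers, on their centre line; the grasp point (between the pads) lies 19 mm behind it; z points along the fingers, y is the line along which they close (so a half turn about z gives the same grasp; the last joint's range is limited). The gripper opens to 85 mm and grips with 20 to 120 N. Pads are 22 mm wide; open, the fingers measure 114 mm over their backs; the gripper's body (76 mm by 85 mm) begins 54 mm behind the grasp point. The pads swing forward as they close: fully open they stand 13 mm farther back than shut.
Start: joints at [0.259, 0.385, 0.008, 0, -1.194, -0.259], TCP at [624.979, 0.025, 231.312] pointing down, gripper open.
Joint ranges: [-3.14, 3.14], [-1.21, 2.06], [-1.07, 1.41], [-3.16, 2.05], [-2.99, -0.16], [-3.1, 3.1]. Speed limits (rad/s): [2.79, 2.79, 3.14, 3.14, 3.14, 3.14].

### API

Orientations are given as a unit quaternion [x, y, z, w].
In Python, from bench import arm gives the robot as it stands. The module is installed in compiled form; this text tells all that it offers.
- The arm moves only by the tool drive_tool, never from a script. Its argument "targets" is a list of rows, each a list of 5 numbers: the closure, from -1 (fully open) to 1 (shut), then the shift along the tool's x, y, z in mm, then the turn about the tool's z in degrees. In form: [[grip, tx, ty, tz, roll], ...]. A call has 1 to 12 rows; each row is the pose to reach, as a shift and turn from the pose commanded when the call began, along the tool's axes at that moment; what a row does not reach only later rows make up. A row lasts 1/10 s, in which the tool goes at most 50 mm and 8.59 degrees, less where a joint would pass 70% of its speed; a pose out of reach is approached as far as the arm can. A call with a gripper value outside its range is refused whole. The fingers move at their own pace and stop on an object; the grip force is fixed at half the most. Time passes only in rows, so rows that repeat a pose let the fingers close. It gives the time, the measured TCP pose, the force, the opening and the grip force at its end, in the units of the state.
- arm.read_state(): the state, without advancing time (a new reading comes with each control period).
- arm.get_image(name): name is "scene" or "side" or "wrist"; returns the picture (480x640x3 uint8, blue, green, red); there is no depth.
- arm.camera_params(name): a dict with "fov_y" (degrees; the focal length in pixels is half the picture's height over the tangent of half this angle, whatever the lens; pixels are square), "cx", "cy" (the principal point, pixels), "D" ([k1, k2, p1, p2, k3] as OpenCV has them; the pictures are not rectified), "rvec" (rotation vector, rad) and "tvec" (3), from world to camera coordinates, as OpenCV has them; the wrist camera has in their place "tool_from_camera" (4x4, takes a point from camera to tool coordinates, whose origin is the TCP and whose axes are the flange's). Camera axes: x right, y down, z forward; pixel columns grow to the right and rows downward; lengths in mm; the calibration is good to about 2 mm. A picture is of the moment at which its call begins: read the wrist's pose just before it. camera_params takes no time and is no camera call.
- arm.job_done(): hands the job in; it is judged then, once.
The state is a dict: "clock": time; "joints": joint angles; "joint_vel": joint speeds; "joint_efforts": joint torques, N m; "position": TCP position; "ee_rot": TCP orientation; "contact_force": force on the tool from outside, world axes, zero at the start; "wrist_torque": the same for the moment, N m; "gripper_width": finger opening in mm; "grasp_force": force on a finger pad.
Only numpy, scipy, OpenCV 4.12 (cv2) and the standard library are available. Lean on these libraries where they do the work, as an engineer would, in place of code of your own. Each camera call takes 0.05 s, during which the arm holds its last target. There are 200 camera calls.

## Working session

There is one attempt and no reset: what is moved stays moved. The work goes in short steps, Python scripts to look and compute and a tool call to move; the robot and the scene stay as the last step left them, time stands still between calls to the robot, and variables do not carry over. Pictures are saved under pics/ and viewed, at most 14 in all, crops included, and the job is handed in when it is done.

Besides the shell and the picture viewer there is one more tool, called as name([rows], argument=value, ...), one row to a line, values as JSON. drive_tool: Moves the arm, as the interface text tells. Its arguments: {"type":"object","properties":{"targets":{"type":"array","items":{"type":"array","items":{"type":"number"}}}},"required":["targets"]}

```bash
mkdir -p pics; cat > h.py <<'E'
import numpy as np, cv2
from bench import arm
def K(p):
    f=240/np.tan(np.radians(p["fov_y"])/2)
    return np.array([[f,0,p["cx"]],[0,f,p["cy"]],[0,0,1.]])
def ray(name,px,st=None):
    p=arm.camera_params(name)
    u=cv2.undistortPoints(np.array([[px]],float),K(p),np.array(p["D"],float))[0,0]
    d=np.array([u[0],u[1],1.])
    if name=="wrist":
        from scipy.spatial.transform import Rotation as R
        st=st or arm.read_state()
        T=np.eye(4);T[:3,:3]=R.from_quat(st["ee_rot"]).as_matrix();T[:3,3]=st["position"]
        M=T@np.array(p["tool_from_camera"]);return M[:3,3],M[:3,:3]@d
    r=cv2.Rodrigues(np.array(p["rvec"],float))[0];t=np.array(p["tvec"],float).ravel()
    return -r.T@t,r.T@d
def onz(name,px,z,st=None):
    o,d=ray(name,px,st);return (o+d*(z-o[2])/d[2]).round(1)
def proj(name,pt):
    p=arm.camera_params(name)
    return cv2.projectPoints(np.array([pt],float),np.array(p["rvec"],float),np.array(p["tvec"],float),K(p),np.array(p["D"],float))[0].ravel().round(1)
E
python3 - <<'E'
from h import *
st=arm.read_state();print(st)
for n in("scene","side","wrist"):
    cv2.imwrite(f"pics/{n}0.png",arm.get_image(n));print(n,arm.camera_params(n))
E
```

```text
{'clock': 0.0, 'joints': array([ 2.58604560e-01,  3.85578997e-01,  6.63635210e-03, -5.39401983e-04,
       -1.19403244e+00, -2.58629640e-01]), 'joint_vel': array([-1.59929732e-05, -4.41872454e-04, -9.85359293e-05, -6.17521345e-04,
       -1.58884857e-03,  6.83850457e-04]), 'joint_efforts': array([-9.55001960e-04, -3.92286408e+01,  1.88399577e+01,  4.18616563e+00,
       -4.72148502e-03,  8.27910434e-07]), 'position': array([6.24406895e+02, 3.10483680e-02, 2.30206184e+02]), 'ee_rot': array([-0.70702711,  0.70718556,  0.00076438, -0.00081566]), 'contact_force': array([0.64207885, 1.4845178 , 0.11395099]), 'wrist_torque': array([ 0.01824025, -0.0006163 ,  0.02799287]), 'grasp_force': 0.0, 'gripper_width': 85.49032045905705}
scene {'fov_y': 42.73911342551198, 'cx': 320.80199365627783, 'cy': 244.65089956960549, 'D': array([-0.18270167,  0.        ,  0.        ,  0.        ,  0.        ]), 'rvec': array([ 2.10980474,  1.21549181, -0.46671953]), 'tvec': array([-196.49983428, -238.30360288, 1905.4306344 ])}
side {'fov_y': 45.797122852315795, 'cx': 319.2455572593852, 'cy': 240.07156552619887, 'D': array([0.05482613, 0.        , 0.        , 0.        , 0.        ]), 'rvec': array([ 2.24395779, -0.31031592,  0.12457758]), 'tvec': array([-455.56001754,  135.00732321, 1254.08006741])}
wrist {'fov_y': 63.01515029573859, 'cx': 315.84834582835555, 'cy': 244.54268186017424, 'D': array([0.00298061, 0.        , 0.        , 0.        , 0.        ]), 'tool_from_camera': array([[-4.61509509e-04, -9.51396646e-01, -3.07967871e-01,
         7.99149314e+01],
       [ 9.99999455e-01, -7.27582476e-04,  7.49137466e-04,
        -2.67965995e-01],
       [-9.36798898e-04, -3.07967357e-01,  9.51396463e-01,
        -1.42449313e+02],
       [ 0.00000000e+00,  0.00000000e+00,  0.00000000e+00,
         1.00000000e+00]])}
```

View pics/scene0.png

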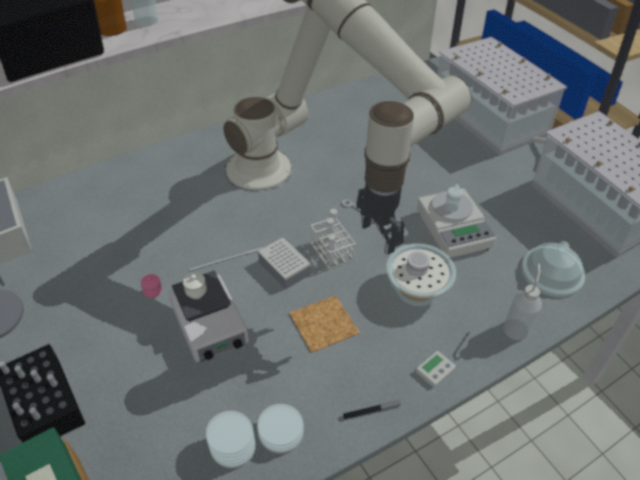

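View pics/side0.png

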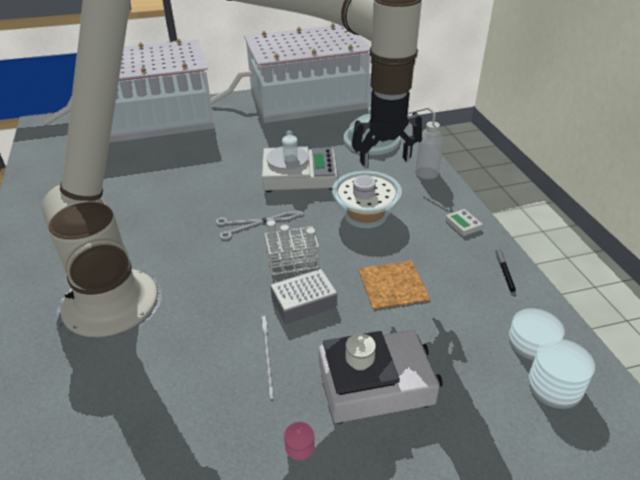

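The scene and side views agree. The white crucible is on the dark hotplate plate (scene 195,285; side 360,350). The tin is on the perforated plate (scene 418,262; side 365,185), and the bottle is on the balance pan (scene 455,195; side 290,148). The cork mat is at scene 324,322. The pink crucible (scene 151,286; side 299,440) is the look-alike, so I leave it alone. Next come enlarged crops for pixel measurement.

```bash
python3 - <<'E'
import cv2,numpy as np
s=cv2.imread("pics/scene0.png");d=cv2.imread("pics/side0.png")
def c(i,x,y):
    t=cv2.resize(i[y:y+75,x:x+100],(400,300),interpolation=cv2.INTER_CUBIC)
    for k in range(0,100,20): cv2.putText(t,str(x+k),(k*4,8),0,.3,(0,0,255));cv2.line(t,(k*4,8),(k*4,14),(0,0,255))
    for k in range(0,75,15): cv2.putText(t,str(y+k),(0,k*4+4),0,.3,(0,0,255))
    return t
cv2.imwrite("pics/cropA.png",np.vstack([np.hstack([c(s,150,250),c(s,375,230)]),np.hstack([c(s,405,165),c(s,275,285)])]))
cv2.imwrite("pics/cropB.png",np.vstack([np.hstack([c(d,315,320),c(d,320,160)]),np.hstack([c(d,250,120),c(d,345,250)])]))
E
```

```text
(no output)
```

View pics/cropA.png

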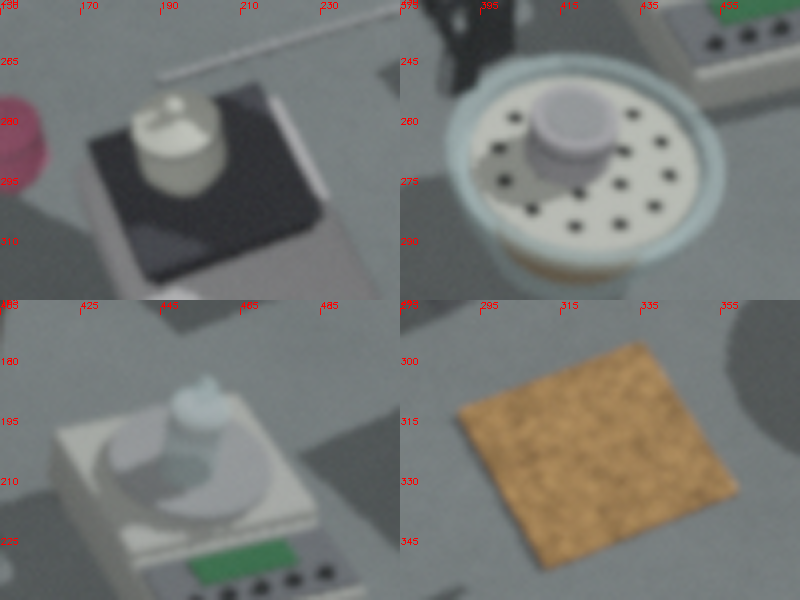

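View pics/cropB.png

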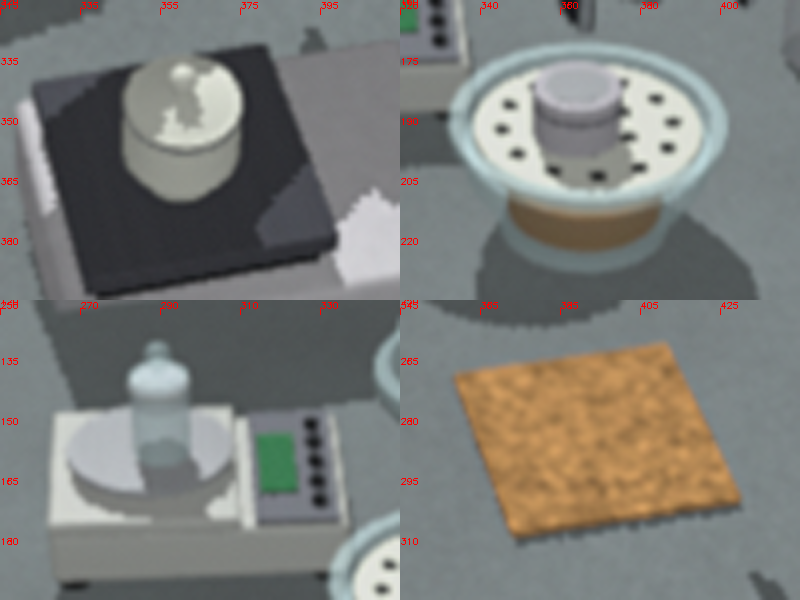

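```bash
python3 - <<'E'
from h import *
P={"hot1":(92,(172,286.2),None),
"hot":[92,[(172,286.2),(215.5,270.8),(230.5,303.8),(188.3,319)],[(323,340.8),(382,331.2),(399.3,380),(338.8,392)]],
"mat":[6,[(289.3,313),(335.8,295.8),(359.5,332.5),(311.3,352.5)],[(358.8,268.8),(411.8,260.8),(430,301.3),(374.3,309.5)]],
"des":[74,[(421,270.7)],[(367.1,193)]],"tin":[110,[(418.2,260)],[(364.5,182)]],
"pan":[70,[(450.5,205.5)],[(287.6,157.3)]],"bot":[144,[(456.8,185.8)],[(289.2,132.5)]],"cru":[156,[(193.8,275.8)],[(361,338.3)]]}
del P["hot1"]
for n,(z,a,b) in P.items():
    for c,l in(("scene",a),("side",b)):
        q=np.array([onz(c,p,z)[:2] for p in l])
        print(n,c,q.mean(0).round(1), q.tolist() if len(l)>1 else "")
for n,px in dict(rack=(333,243),tip=(284,259),tong=(369,217)).items(): print(n,onz("scene",px,25))
print([onz("side",p,0) for p in[(225,236),(262,220),(302,212)]],onz("side",(292,250),68),onz("side",(304,290),51))
E
```

```text
hot scene [ 455.7 -368.8] [[397.0, -421.2], [403.7, -309.5], [514.8, -320.4], [507.4, -423.9]]
hot side [ 447.6 -372.2] [[395.4, -312.2], [506.7, -320.3], [497.1, -430.6], [391.2, -425.6]]
mat scene [ 616.4 -125.4] [[547.7, -184.5], [558.2, -56.2], [683.9, -65.7], [675.7, -195.3]]
mat side [ 609.8 -128. ] [[551.5, -57.8], [679.1, -66.2], [666.1, -199.2], [542.6, -188.9]]
des scene [641.7 139.9] 
des side [635.1 134. ] 
tin scene [632.9 131.8] 
tin side [626.2 132.1] 
pan scene [486.4 361.2] 
pan side [482.7 364.9] 
bot scene [489.9 364.9] 
bot side [491.7 367.5] 
cru scene [ 447.8 -375.8] 
cru side [ 444.6 -377.2] 
rack [411.7  23.7  25. ]
tip [ 397.7 -118.5   25. ]
tong [375.3 164.5  25. ]
[array([271. , 157.5,   0. ]), array([372.4, 195.9,  -0. ]), array([480.2, 200.1,   0. ])] [404.6 -20.4  68. ] [ 403.  -134.4   51. ]
```

drive_tool([
  [-1, -132, -5, 0, 0],
  [-1, -132, -5, 0, 0],
  [-1, -132, -5, 0, 0],
  [-1, -132, -5, 0, 0],
  [-1, -132, -5, 0, 0],
  [-1, -132, -5, 0, 0],
])

```text
clock: 0.75
position: [629.8, 131.2, 231.1]
ee_rot: [-0.707, 0.707, 0.0, -0.0]
contact_force: [0.3, -0.3, 0.5]
gripper_width: 85.3
grasp_force: 0.0
```

```bash
python3 - <<'E'
from h import *
st=arm.read_state();print(st["position"],st["ee_rot"],st["clock"])
cv2.imwrite("pics/w1.png",arm.get_image("wrist"))
E
```

```text
[629.77127071 131.24215437 231.07840646] [-7.06843555e-01  7.07369809e-01  1.32855596e-04 -3.51603845e-04] 0.75
```

View pics/w1.png

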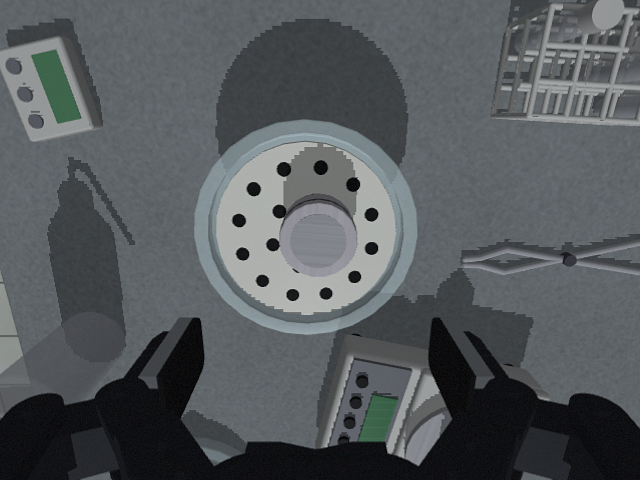

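The tin lid is centred at about (317,239), with the perforated plate at about (309,228) and the flange at about (305,227). The fingers are clear on both sides. The balance display is at the bottom and the tongs are at right (570,260).

```bash
python3 - <<'E'
from h import *
st=arm.read_state()
im=cv2.imread("pics/w1.png");hsv=cv2.cvtColor(im,cv2.COLOR_BGR2HSV)
def big(m,n,z):
    m=m.astype(np.uint8)*255
    m=cv2.morphologyEx(m,cv2.MORPH_OPEN,np.ones((3,3)))
    cs=sorted(cv2.findContours(m,cv2.RETR_EXTERNAL,2)[0],key=cv2.contourArea)[::-1][:1]
    for c in cs:
        e=cv2.fitEllipse(cv2.convexHull(c));print(n,e,onz("wrist",e[0],z,st))
for p in[(317,239),(250,230),(206,227),(335,170),(150,200)]:print(p,hsv[p[1],p[0]])
for nm,l,r,t,b,z in(("tin",279,357,200,277,110),("plate",216,403,141,315,74),("flange",194,417,120,334,80)):
    a=onz("wrist",(l,(t+b)/2),z,st);c=onz("wrist",(r,(t+b)/2),z,st);d=onz("wrist",((l+r)/2,t),z,st);e=onz("wrist",((l+r)/2,b),z,st)
    print(nm,(a+c)[0]/2,(d+e)[1]/2,(a-c)[0],(e-d)[1])
H,S,V=cv2.split(hsv)
reg=np.zeros_like(V);cv2.circle(reg,(305,227),125,1,-1)
big((V>165)&(S<25)&(reg>0),"plate",74)
big((H>85)&(H<105)&(S>25)&(V>110)&(reg>0),"flange",80)
E
```

```text
(317, 239) [110  17 137]
(250, 230) [ 68   6 177]
(206, 227) [ 98  31 154]
(335, 170) [ 60   2 115]
(150, 200) [102  25 104]
tin 628.3499999999999 132.7 54.89999999999998 56.8
plate 634.85 139.25 148.29999999999995 143.89999999999998
flange 637.85 139.2 173.29999999999995 173.6
plate ((305.4587097167969, 228.11936950683594), (171.73231506347656, 178.97921752929688), 97.68693542480469) [638.1 134.2  74. ]
flange ((305.1905517578125, 226.84426879882812), (214.61123657226562, 224.2532958984375), 94.32099914550781) [638.1 131.5  80. ]
```

drive_tool([
  [-0.6, -1.5, 1.5, 40, 0],
  [-0.6, -1.5, 1.5, 80, 0],
  [-0.6, -1.5, 1.5, 110, 0],
  [-0.6, -1.5, 1.5, 130, 0],
  [-0.6, -1.5, 1.5, 145, 0],
  [-0.6, -1.5, 1.5, 153, 0],
  [-0.6, -1.5, 1.5, 153, 0],
])

```text
clock: 1.5
position: [628.0, 132.3, 77.3]
ee_rot: [-0.707, 0.708, 0.0, -0.001]
contact_force: [-0.3, -0.1, 0.0]
gripper_width: 68.2
grasp_force: 0.0
```

drive_tool([
  [1, 0, 0, -1, 0],
  [1, 0, 0, -1, 0],
  [1, 0, 0, -1, 0],
  [1, 0, 0, -1, 0],
  [1, 0, 0, -1, 0],
  [1, 0, 0, -1, 0],
  [1, 0, 0, -1, 0],
  [1, 0, 0, -1, 0],
])

```text
clock: 2.3
position: [629.0, 133.7, 80.4]
ee_rot: [0.707, -0.707, 0.0, -0.001]
contact_force: [-1.6, 0.9, 5.2]
gripper_width: 54.2
grasp_force: 63.7
```

drive_tool([
  [1, 0, 0, -10, 0],
  [1, 0, 0, -30, 0],
  [1, 0, 0, -60, 0],
  [1, 0, 0, -100, 0],
  [1, 0, 0, -130, 0],
  [1, 0, 0, -150, 0],
  [1, 0, 0, -150, 0],
])

```text
clock: 3.0
position: [629.9, 134.0, 233.2]
ee_rot: [0.707, -0.707, 0.001, -0.003]
contact_force: [-0.2, 0.0, -0.6]
gripper_width: 54.6
grasp_force: 63.6
```

```bash
python3 - <<'E'
from h import *
st=arm.read_state();print(st["position"],st["ee_rot"],st["clock"],st["contact_force"],st["gripper_width"])
w=arm.get_image("wrist");s=arm.get_image("side")
x,y=proj("side",st["position"]).astype(int);print(x,y)
c=cv2.resize(s[y-60:y+60,x-80:x+80],(640,480),interpolation=cv2.INTER_CUBIC)
cv2.imwrite("pics/w2.png",np.hstack([cv2.resize(w,(400,300)),cv2.resize(c,(400,300))]))
E
```

```text
[629.91659233 134.04435292 233.2340826 ] [ 0.70723779 -0.70696655  0.00147547 -0.00329125] 3.0 [-0.16665283  0.03299303 -0.58338624] 54.574911809748805
367 137
```

View pics/w2.png

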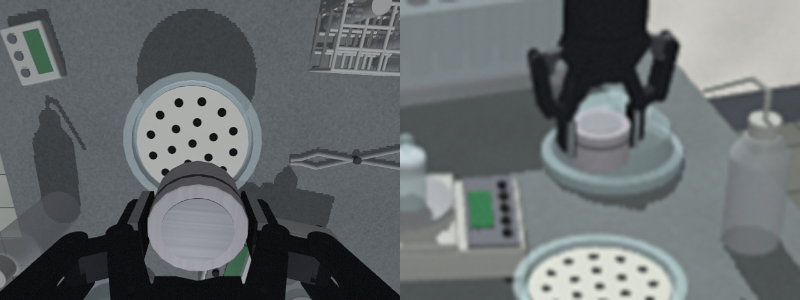

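drive_tool([
  [1, 40, 2, 0, 0],
  [1, 90, 6, 0, 0],
  [1, 140, 9, 0, 0],
  [1, 190, 12, 0, 0],
  [1, 230, 15, 0, 0],
  [1, 260, 17, 40, 0],
  [1, 260, 17, 80, 0],
  [1, 260, 17, 120, 0],
  [1, 260, 17, 160, 0],
  [1, 260, 17, 190, 0],
  [1, 260, 17, 205, 0],
  [1, 260, 17, 205, 0],
])

```text
clock: 4.3
position: [607.7, -126.5, 19.4]
ee_rot: [-0.707, 0.707, 0.004, -0.004]
contact_force: [-1.2, -0.1, -1.4]
gripper_width: 54.7
grasp_force: 63.6
```

drive_tool([
  [1, 0, 0, 0, 0],
  [1, 0, 0, 0, 0],
  [1, 0, 0, 0, 0],
])

```text
clock: 4.6
position: [612.2, -126.4, 25.6]
ee_rot: [0.707, -0.707, 0.001, -0.001]
contact_force: [0.2, 0.6, -1.2]
gripper_width: 54.5
grasp_force: 63.6
```

```bash
python3 - <<'E'
from h import *
for i in range(3):
    st=arm.read_state();print(st["position"],st["contact_force"],st["ee_rot"]);
    im=arm.get_image("side")
x,y=proj("side",st["position"]).astype(int);print(x,y)
cv2.imwrite("pics/s3.png",cv2.resize(im[y-60:y+60,x-80:x+80],(640,480),interpolation=cv2.INTER_CUBIC))
E
```

```text
[ 612.20630793 -126.44485438   25.56908982] [ 0.19530059  0.57116029 -1.18373302] [ 0.70714437 -0.70706822  0.00080827 -0.00084098]
[ 612.11385209 -126.41501478   25.5420834 ] [ 0.20571273 -0.22559583 -0.7508742 ] [ 0.70712954 -0.70708314  0.00074926 -0.00082682]
[ 612.01463959 -126.43910031   25.42725168] [0.14756975 0.6312236  0.80682134] [ 7.07112773e-01 -7.07100089e-01  6.63531158e-04 -7.42255976e-04]
394 277
```

View pics/s3.png

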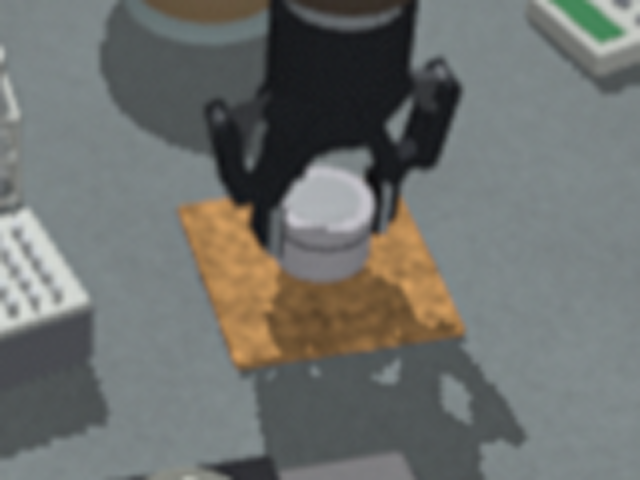

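The tin is upright in the grip over the middle of the mat (crop 325,240). I lower it gently.

drive_tool([
  [1, 0, 0, 5, 0],
  [1, 0, 0, 9, 0],
  [1, 0, 0, 11, 0],
  [1, 0, 0, 12, 0],
  [1, 0, 0, 13, 0],
  [1, 0, 0, 13, 0],
  [1, 0, 0, 13, 0],
  [1, 0, 0, 13, 0],
])

```text
clock: 5.55
position: [611.1, -126.5, 12.4]
ee_rot: [0.707, -0.707, -0.0, 0.0]
contact_force: [-2.7, 0.6, 5.6]
gripper_width: 54.3
grasp_force: 64.4
```

drive_tool([
  [-0.6, 0, 0, 0, 0],
  [-0.6, 0, 0, 0, 0],
  [-0.6, 0, 0, 0, 0],
  [-0.6, 0, 0, 0, 0],
  [-0.7, 0, 0, -20, 0],
  [-0.7, 0, 0, -60, 0],
  [-1, 0, 0, -110, 0],
  [-1, 0, 0, -160, 0],
  [-1, 0, 0, -210, 0],
  [-1, 0, 0, -250, 0],
  [-1, 0, 0, -250, 0],
  [-1, 0, 0, -250, 0],
])

```text
clock: 6.75
position: [611.6, -126.3, 262.3]
ee_rot: [-0.707, 0.707, -0.001, 0.001]
contact_force: [0.8, 0.1, -1.2]
gripper_width: 85.1
grasp_force: 0.0
```

drive_tool([
  [-1, 40, 26, 0, 0],
  [-1, 80, 53, 0, 0],
  [-1, 120, 79, 0, 0],
  [-1, 160, 106, 0, 0],
  [-1, 200, 132, 0, 0],
  [-1, 235, 155, 0, 0],
  [-1, 250, 165, 0, 0],
  [-1, 250, 165, 0, 0],
  [-1, 250, 165, 0, 0],
  [-1, 250, 165, 0, 0],
  [-1, 250, 165, 0, 0],
])

```text
clock: 7.85
position: [447.1, -375.5, 260.8]
ee_rot: [0.708, -0.707, -0.0, 0.0]
contact_force: [0.0, -0.8, -0.7]
gripper_width: 85.6
grasp_force: 0.0
```

```bash
python3 - <<'E'
from h import *
st=arm.read_state();print(st["position"],st["ee_rot"],st["clock"])
cv2.imwrite("pics/w4.png",arm.get_image("wrist"))
E
```

```text
[ 447.07686977 -375.52976284  260.83715147] [ 7.07689995e-01 -7.06522975e-01 -3.88491481e-04  7.94902354e-05] 7.85
```

View pics/w4.png

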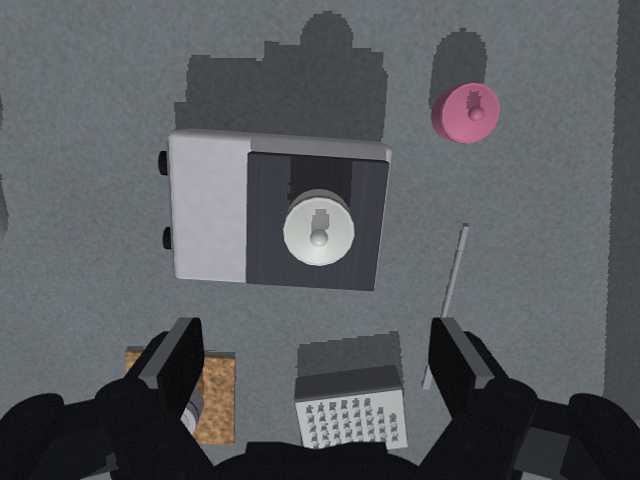

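The white crucible is on the dark top plate at (319,230), with its knob at (319,238). The other candidate, at (466,112), is pink and stands on the table, so it is the look-alike. The white one on the hotplate fits the description. Plate corners are at about (247,153), (389,161), (375,290) and (246,282).

```bash
python3 - <<'E'
from h import *
st=arm.read_state();w="wrist"
im=cv2.imread("pics/w4.png")
q=np.array([onz(w,p,92,st)[:2] for p in[(247,153),(389,161),(375,290),(246,282)]]);print(q,q.mean(0),[np.hypot(*(q[i]-q[i-1])).round() for i in range(4)])
V=im.max(2);m=((V>165)).astype(np.uint8);r=np.zeros_like(m);r[180:275,270:365]=1
ys,xs=np.where((m&r)>0);print(xs.min(),xs.max(),ys.min(),ys.max())
l,rr,b=284,354,266
print("x",(onz(w,(l,230),141,st)+onz(w,(rr,230),141,st))/2, onz(w,(l,230),141,st)-onz(w,(rr,230),141,st),"bottom y-25",onz(w,(319,b),141,st)[1]-25,"knob",onz(w,(319,237),157,st))
E
```

```text
[[ 500.6 -429.4]
 [ 389.8 -423.4]
 [ 395.5 -313.2]
 [ 507.2 -320.6]] [ 448.275 -371.65 ] [np.float64(109.0), np.float64(111.0), np.float64(110.0), np.float64(112.0)]
284 353 198 265
x [ 444.85 -381.2   141.  ] [48.7  0.   0. ] bottom y-25 -379.3 knob [ 445.  -380.9  157. ]
```

drive_tool([
  [-0.8, 3.5, 2, 40, 0],
  [-0.8, 3.5, 2, 80, 0],
  [-0.8, 3.5, 2, 110, 0],
  [-0.8, 3.5, 2, 135, 0],
  [-0.8, 3.5, 2, 150, 0],
  [-0.8, 3.5, 2, 156, 0],
  [-0.8, 3.5, 2, 156, 0],
  [-0.8, 3.5, 2, 156, 0],
  [-0.8, 3.5, 2, 156, 0],
])

```text
clock: 8.8
position: [445.3, -380.2, 106.6]
ee_rot: [0.707, -0.707, 0.001, -0.0]
contact_force: [0.3, -0.7, -0.4]
gripper_width: 77.2
grasp_force: 0.0
```

drive_tool([
  [1, 0, 0, 0, 0],
  [1, 0, 0, 0, 0],
  [1, 0, 0, 0, 0],
  [1, 0, 0, 0, 0],
  [1, 0, 0, 0, 0],
  [1, 0, 0, 0, 0],
  [1, 0, 0, 0, 0],
  [1, 0, 0, 0, 0],
])

```text
clock: 9.6
position: [445.1, -380.4, 106.3]
ee_rot: [0.707, -0.707, 0.001, -0.0]
contact_force: [0.6, 0.7, 5.9]
gripper_width: 48.5
grasp_force: 62.0
```

drive_tool([
  [1, 0, 0, -8, 0],
  [1, 0, 0, -25, 0],
  [1, 0, 0, -60, 0],
  [1, 0, 0, -100, 0],
  [1, 0, 0, -130, 0],
  [1, -15, -5, -145, 0],
  [1, -45, -16, -150, 0],
  [1, -80, -30, -150, 0],
  [1, -115, -43, -150, 0],
  [1, -150, -56, -150, 0],
  [1, -185, -69, -150, 0],
  [1, -220, -82, -150, 0],
])

```text
clock: 10.8
position: [525.9, -157.6, 254.1]
ee_rot: [0.707, -0.707, -0.001, 0.001]
contact_force: [0.9, -1.1, -0.8]
gripper_width: 48.8
grasp_force: 62.1
```

drive_tool([
  [1, -35, -13, 0, 0],
  [1, -70, -26, 0, 0],
  [1, -105, -39, 0, 0],
  [1, -140, -52, 0, 0],
  [1, -175, -65, 0, 0],
  [1, -210, -78, 0, 0],
  [1, -240, -89, 0, 0],
  [1, -265, -98, 0, 0],
  [1, -285, -105, 0, 0],
  [1, -297, -110, 0, 0],
  [1, -297, -110, 0, 0],
  [1, -297, -110, 0, 0],
])

```text
clock: 12.0
position: [636.1, 136.5, 255.0]
ee_rot: [-0.707, 0.707, 0.0, -0.001]
contact_force: [-0.5, 0.1, -0.6]
gripper_width: 48.8
grasp_force: 62.1
```

drive_tool([
  [1, -2, -1.5, 35, 0],
  [1, -2, -1.5, 75, 0],
  [1, -2, -1.5, 110, 0],
  [1, -2, -1.5, 135, 0],
  [1, -2, -1.5, 150, 0],
  [1, -2, -1.5, 158, 0],
  [1, -2, -1.5, 161, 0],
  [1, -2, -1.5, 161, 0],
  [1, -2, -1.5, 161, 0],
  [1, -2, -1.5, 161, 0],
])

```text
clock: 13.0
position: [638.5, 139.2, 95.5]
ee_rot: [0.707, -0.707, 0.0, -0.001]
contact_force: [-0.3, -0.2, -1.1]
gripper_width: 48.8
grasp_force: 62.2
```

drive_tool([
  [1, 0, 0, 3, 0],
  [1, 0, 0, 5, 0],
  [1, 0, 0, 6, 0],
  [1, 0, 0, 7, 0],
  [1, 0, 0, 7, 0],
  [1, 0, 0, 7, 0],
  [1, 0, 0, 7, 0],
])

```text
clock: 13.7
position: [637.9, 139.0, 88.4]
ee_rot: [0.707, -0.707, 0.0, 0.0]
contact_force: [-3.1, -0.3, 5.9]
gripper_width: 48.6
grasp_force: 62.6
```

drive_tool([
  [-0.7, 0, 0, 0, 0],
  [-0.7, 0, 0, 0, 0],
  [-0.7, 0, 0, 0, 0],
  [-0.7, 0, 0, 0, 0],
  [-0.8, 0, 0, -20, 0],
  [-0.8, 0, 0, -60, 0],
  [-1, 0, 0, -110, 0],
  [-1, 0, 0, -150, 0],
  [-1, 0, 0, -180, 0],
  [-1, 0, 0, -180, 0],
  [-1, 0, 0, -180, 0],
  [-1, 0, 0, -180, 0],
])

```text
clock: 14.9
position: [637.2, 138.8, 265.5]
ee_rot: [-0.707, 0.707, 0.001, -0.001]
contact_force: [-0.4, -0.2, -1.0]
gripper_width: 85.2
grasp_force: 0.0
```

```bash
python3 - <<'E'
from h import *
st=arm.read_state();print(st["position"],st["ee_rot"],st["clock"])
cv2.imwrite("pics/w5.png",arm.get_image("wrist"))
E
```

```text
[637.20230186 138.84223972 265.49401939] [-0.70703758  0.70717416  0.0008166  -0.00137889] 14.9
```

View pics/w5.png

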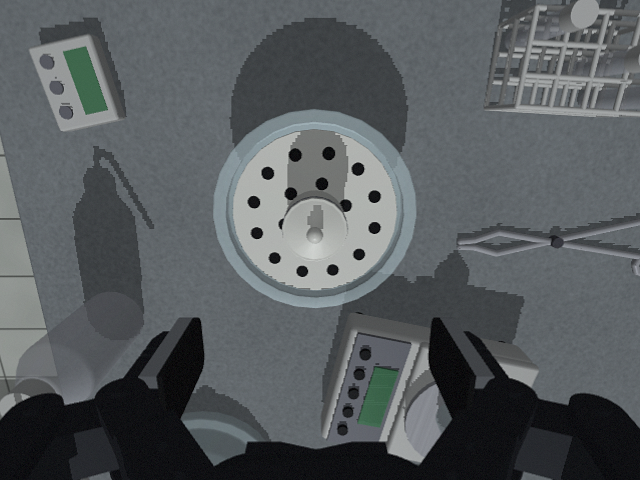

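The crucible stands upright in the middle of the plate (lid centre x=315, flange centre x=315). Now the bottle.

drive_tool([
  [-1, -35, 22, 0, 0],
  [-1, -75, 48, 0, 0],
  [-1, -115, 74, 0, 0],
  [-1, -155, 100, 0, 0],
  [-1, -190, 122, 0, 0],
  [-1, -215, 138, 0, 0],
  [-1, -227, 146, 0, 0],
  [-1, -227, 146, 0, 0],
  [-1, -227, 146, 0, 0],
  [-1, -227, 146, 0, 0],
  [-1, -227, 146, 0, 0],
])

```text
clock: 16.05
position: [492.7, 364.9, 267.2]
ee_rot: [-0.706, 0.708, -0.0, -0.0]
contact_force: [0.4, -0.5, -1.3]
gripper_width: 85.3
grasp_force: 0.0
```

```bash
python3 - <<'E'
from h import *
st=arm.read_state();print(st["position"],st["ee_rot"],st["clock"])
cv2.imwrite("pics/w6.png",arm.get_image("wrist"))
E
```

```text
[492.69007052 364.93642578 267.19150279] [-7.06459653e-01  7.07753300e-01 -5.18764252e-05 -1.49807942e-04] 16.05
```

View pics/w6.png

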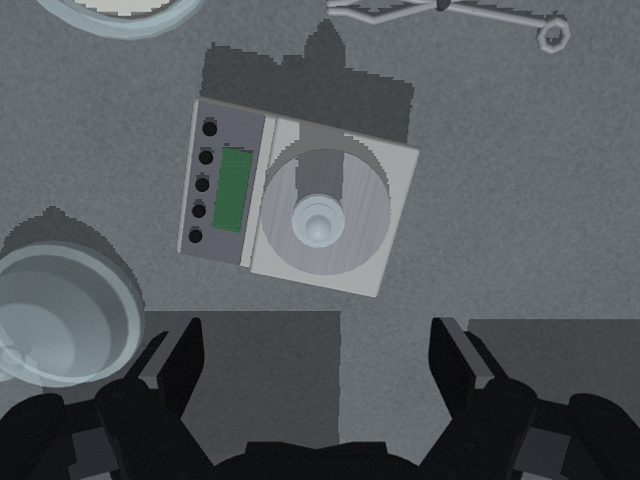

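The bottle is at (318,222) with its knob at (318,228). The pan spans about x 260–391 and y 149–275.

```bash
python3 - <<'E'
from h import *
st=arm.read_state();w="wrist"
f=lambda u,v,z:onz(w,(u,v),z,st)
print("pan",(f(260,213,70)+f(391,213,70))[0]/2,(f(260,213,70)-f(391,213,70))[0],(f(326,149,70)+f(326,275,70))[1]/2,(f(326,149,70)-f(326,275,70))[1])
print("bot",(f(291,222,130)+f(345,222,130))[0]/2,(f(291,222,130)-f(345,222,130))[0],f(318,247,130)[1]-20,"knob",f(318,228,144))
E
```

```text
pan 484.0 116.40000000000003 367.6 -114.80000000000001
bot 491.05 39.89999999999998 357.6 knob [491.1 358.9 144. ]
```

```bash
python3 - <<'E'
from h import *
for c,p in(("scene",(455.5,191.3)),("side",(289.8,139.5))):print(c,onz(c,p,130))
st=dict(position=np.array([637.2,138.84,265.5]),ee_rot=np.array([-.70704,.70717,.0008166,-.0013789]))
st2=arm.read_state();w="wrist";f=lambda u,v,z:onz(w,(u,v),z,st)
print("flange",(f(214,208,80)+f(416,208,80))[0]/2,(f(315,110,80)+f(315,307,80))[1]/2,(f(315,110,80)-f(315,307,80))[1])
print("plate",(f(315,122,74)+f(315,290,74))[1]/2,"knob",f(315,236,138))
a=cv2.resize(cv2.imread("pics/w5.png")[180:280,265:365],(400,400),interpolation=2)
b=cv2.resize(cv2.imread("pics/w6.png")[170:270,268:368],(400,400),interpolation=2)
cv2.imwrite("pics/c7.png",np.hstack([a,b]))
E
```

```text
scene [494.6 359.5 130. ]
side [489.7 354.8 130. ]
flange 637.25 139.35 -172.9
plate 136.65 knob [637.5 139.7 138. ]
```

View pics/c7.png

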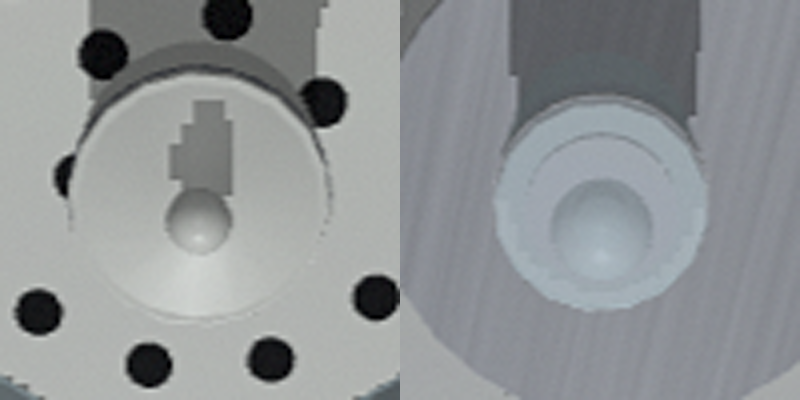

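The crops show the crucible upright and centred, and the bottle rim centred at about (318,221). The refined bottle position is (491, 358).

drive_tool([
  [-0.8, 6.5, 1.5, 30, 0],
  [-0.8, 6.5, 1.5, 70, 0],
  [-0.8, 6.5, 1.5, 110, 0],
  [-0.8, 6.5, 1.5, 140, 0],
  [-0.8, 6.5, 1.5, 160, 0],
  [-0.8, 6.5, 1.5, 170, 0],
  [-0.8, 6.5, 1.5, 174, 0],
  [-0.8, 6.5, 1.5, 174, 0],
  [-0.8, 6.5, 1.5, 174, 0],
  [-0.8, 6.5, 1.5, 174, 0],
])

```text
clock: 17.1
position: [491.0, 360.1, 94.6]
ee_rot: [0.707, -0.707, -0.0, -0.001]
contact_force: [-0.5, -0.1, -0.0]
gripper_width: 76.8
grasp_force: 0.0
```

drive_tool([
  [1, 0, 0, 0, 0],
  [1, 0, 0, 0, 0],
  [1, 0, 0, 0, 0],
  [1, 0, 0, 0, 0],
  [1, 0, 0, 0, 0],
  [1, 0, 0, 0, 0],
  [1, 0, 0, 0, 0],
  [1, 0, 0, 0, 0],
])

```text
clock: 17.9
position: [490.8, 359.9, 94.0]
ee_rot: [0.707, -0.707, 0.0, -0.001]
contact_force: [-2.1, 0.2, 5.0]
gripper_width: 38.4
grasp_force: 60.2
```

drive_tool([
  [1, 0, 0, -8, 0],
  [1, 0, 0, -25, 0],
  [1, 0, 0, -60, 0],
  [1, 0, 0, -100, 0],
  [1, 0, 0, -130, 0],
  [1, 15, 1, -145, 0],
  [1, 45, 3, -150, 0],
  [1, 80, 5, -150, 0],
  [1, 118, 7, -150, 0],
  [1, 156, 9, -150, 0],
  [1, 194, 11, -150, 0],
  [1, 230, 13, -150, 0],
])

```text
clock: 19.1
position: [475.8, 126.8, 242.0]
ee_rot: [-0.707, 0.707, 0.001, -0.001]
contact_force: [-0.1, 0.5, -0.6]
gripper_width: 38.5
grasp_force: 60.3
```

drive_tool([
  [1, 38, 2, 0, 0],
  [1, 76, 4, 0, 0],
  [1, 114, 6, 0, 0],
  [1, 152, 8, 0, 0],
  [1, 190, 10, 0, 0],
  [1, 228, 12, 0, 0],
  [1, 266, 14, 0, 0],
  [1, 304, 16, 0, 0],
  [1, 342, 19, 0, 0],
  [1, 380, 21, 0, 0],
  [1, 415, 23, 0, 0],
  [1, 445, 25, 0, 0],
])

```text
clock: 20.3
position: [450.4, -317.0, 241.8]
ee_rot: [-0.706, 0.708, 0.002, -0.0]
contact_force: [-0.1, 0.8, -0.6]
gripper_width: 38.7
grasp_force: 60.3
```

drive_tool([
  [1, 25, 1, 0, 0],
  [1, 43, 2, 0, 0],
  [1, 55, 3, 0, 0],
  [1, 55, 3, 0, 0],
  [1, 55, 3, 0, 0],
  [1, 55, 3, 0, 0],
])

```text
clock: 20.9
position: [449.3, -369.6, 243.2]
ee_rot: [0.707, -0.707, -0.0, -0.0]
contact_force: [0.1, -0.1, -0.6]
gripper_width: 38.9
grasp_force: 60.3
```

drive_tool([
  [1, 0, 0, 35, 0],
  [1, 0, 0, 70, 0],
  [1, 0, 0, 95, 0],
  [1, 0, 0, 110, 0],
  [1, 0, 0, 117, 0],
  [1, 0, 0, 120, 0],
  [1, 0, 0, 120, 0],
  [1, 0, 0, 120, 0],
  [1, 0, 0, 120, 0],
])

```text
clock: 21.8
position: [450.0, -370.7, 124.4]
ee_rot: [0.707, -0.707, 0.001, -0.0]
contact_force: [0.2, 0.1, -0.5]
gripper_width: 38.7
grasp_force: 60.4
```

drive_tool([
  [1, 0, 0, 3, 0],
  [1, 0, 0, 5, 0],
  [1, 0, 0, 7, 0],
  [1, 0, 0, 8, 0],
  [1, 0, 0, 8, 0],
  [1, 0, 0, 8, 0],
  [1, 0, 0, 8, 0],
])

```text
clock: 22.5
position: [449.5, -370.6, 115.9]
ee_rot: [0.707, -0.707, 0.0, 0.0]
contact_force: [-1.5, 1.1, 6.1]
gripper_width: 38.5
grasp_force: 60.8
```

Contact is confirmed, so I release and rise.

drive_tool([
  [-0.7, 0, 0, 0, 0],
  [-0.7, 0, 0, 0, 0],
  [-0.7, 0, 0, 0, 0],
  [-0.7, 0, 0, 0, 0],
  [-0.8, 0, 0, -20, 0],
  [-0.8, 0, 0, -60, 0],
  [-1, 0, 0, -110, 0],
  [-1, 0, 0, -145, 0],
  [-1, 0, 0, -165, 0],
  [-1, 0, 0, -165, 0],
  [-1, 0, 0, -165, 0],
  [-1, 0, 0, -165, 0],
])

```text
clock: 23.7
position: [448.8, -370.0, 278.4]
ee_rot: [-0.707, 0.707, 0.002, -0.0]
contact_force: [0.2, 0.2, 0.3]
gripper_width: 85.8
grasp_force: 0.0
```

```bash
python3 - <<'E'
from h import *
st=arm.read_state();print(st["position"],st["ee_rot"],st["clock"])
cv2.imwrite("pics/w8.png",arm.get_image("wrist"))
E
```

```text
[ 448.80389004 -369.98671151  278.40810406] [-7.07052752e-01  7.07158656e-01  1.70565705e-03 -3.64642003e-04] 23.7
```

View pics/w8.png

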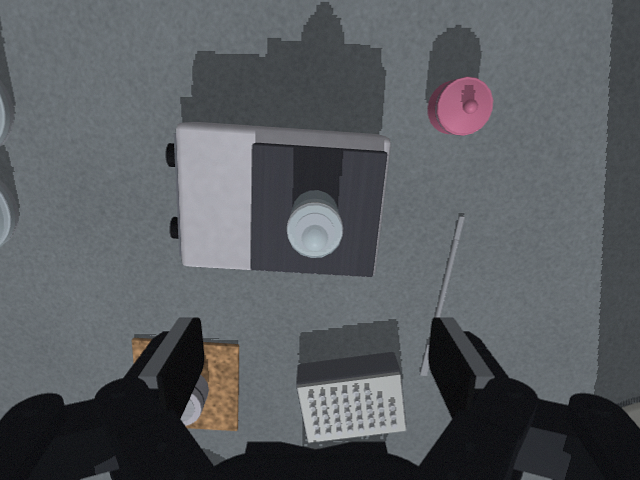

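The bottle stands upright near the middle of the top plate (rim 288–342, bottom row 257; plate corners (252,143), (386,153), (373,276), (251,269)).

```bash
python3 - <<'E'
from h import *
st=arm.read_state();f=lambda u,v,z:onz("wrist",(u,v),z,st)
print(np.mean([f(*p,92) for p in[(252,143),(386,153),(373,276),(251,269)]],0),(f(288,228,152)+f(342,228,152))/2,f(315,257,152)[1]-20)
E
```

```text
[ 448.525 -371.35    92.   ] [ 449.1 -375.1  152. ] -373.2
```

drive_tool([
  [-1, -40, -27, 0, 0],
  [-1, -80, -54, 0, 0],
  [-1, -120, -80, 0, 0],
  [-1, -160, -107, 0, 0],
  [-1, -200, -134, 0, 0],
  [-1, -230, -154, 0, 0],
  [-1, -243, -163, 0, 0],
  [-1, -243, -163, 0, 0],
  [-1, -243, -163, 60, 0],
  [-1, -243, -163, 100, 0],
  [-1, -243, -163, 100, 0],
  [-1, -243, -163, 100, 0],
])

```text
clock: 24.95
position: [612.3, -128.9, 180.7]
ee_rot: [-0.707, 0.707, -0.0, -0.001]
contact_force: [0.9, -0.1, 1.1]
gripper_width: 85.2
grasp_force: 0.0
```

```bash
python3 - <<'E'
from h import *
st=arm.read_state();print(st["position"],st["ee_rot"],st["clock"])
cv2.imwrite("pics/w9.png",arm.get_image("wrist"))
E
```

```text
[ 612.31795037 -128.87117352  180.67591331] [-7.06922023e-01  7.07290702e-01 -7.46621377e-05 -1.05382287e-03] 24.95
```

View pics/w9.png

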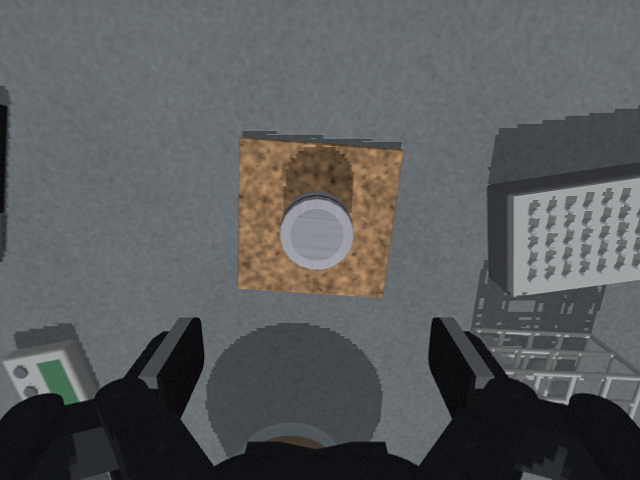

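The tin stands on the mat, lid x 280–353, bottom row 270. The bottle is within about 2 mm of the hotplate's centre.

```bash
python3 - <<'E'
from h import *
st=arm.read_state();f=lambda u,v,z:onz("wrist",(u,v),z,st)
print((f(280,233,42)+f(353,233,42))/2,f(280,233,42)-f(353,233,42),f(316,270,42)[1]-28)
E
```

```text
[ 613.7 -126.3   42. ] [55.  0.  0.] -124.4
```

drive_tool([
  [-0.7, -3, 0, 35, 0],
  [-0.7, -3, 0, 75, 0],
  [-0.7, -3, 0, 110, 0],
  [-0.7, -3, 0, 140, 0],
  [-0.7, -3, 0, 157, 0],
  [-0.7, -3, 0, 165, 0],
  [-0.7, -3, 0, 168, 0],
  [-0.7, -3, 0, 168, 0],
  [-0.7, -3, 0, 168, 0],
  [-0.7, -3, 0, 168, 0],
])

```text
clock: 26.0
position: [613.4, -124.5, 13.7]
ee_rot: [0.707, -0.707, 0.001, -0.001]
contact_force: [0.6, 0.1, 0.5]
gripper_width: 72.6
grasp_force: 0.0
```

drive_tool([
  [1, 0, 0, 0, 0],
  [1, 0, 0, 0, 0],
  [1, 0, 0, 0, 0],
  [1, 0, 0, 0, 0],
  [1, 0, 0, 0, 0],
  [1, 0, 0, 0, 0],
  [1, 0, 0, 0, 0],
])

```text
clock: 26.7
position: [613.3, -124.5, 13.5]
ee_rot: [0.707, -0.707, 0.001, -0.001]
contact_force: [-0.8, 0.0, 5.5]
gripper_width: 54.6
grasp_force: 63.9
```

drive_tool([
  [1, 0, 0, -8, 0],
  [1, 0, 0, -25, 0],
  [1, 0, 0, -60, 0],
  [1, 0, 0, -105, 0],
  [1, 0, 0, -150, 0],
  [1, 0, 0, -190, 0],
  [1, -10, 3, -220, 0],
  [1, -35, 9, -238, 0],
  [1, -70, 18, -240, 0],
  [1, -107, 28, -240, 0],
  [1, -144, 38, -240, 0],
  [1, -181, 47, -240, 0],
])

```text
clock: 27.9
position: [564.3, 57.7, 252.2]
ee_rot: [-0.707, 0.707, 0.0, -0.0]
contact_force: [0.5, 0.2, -0.9]
gripper_width: 54.5
grasp_force: 63.5
```

drive_tool([
  [1, -37, 10, 0, 0],
  [1, -74, 20, 0, 0],
  [1, -111, 29, 0, 0],
  [1, -148, 39, 0, 0],
  [1, -185, 49, 0, 0],
  [1, -222, 59, 0, 0],
  [1, -255, 68, 0, 0],
  [1, -283, 75, 0, 0],
  [1, -302, 80, 0, 0],
  [1, -310, 82, 0, 0],
  [1, -310, 82, 0, 0],
  [1, -310, 82, 0, 0],
])

```text
clock: 29.1
position: [483.6, 365.6, 252.2]
ee_rot: [-0.707, 0.707, -0.0, -0.0]
contact_force: [-0.2, 0.1, -0.0]
gripper_width: 54.5
grasp_force: 63.5
```

drive_tool([
  [1, -1, -0.5, 35, 0],
  [1, -1, -0.5, 75, 0],
  [1, -1, -0.5, 110, 0],
  [1, -1, -0.5, 140, 0],
  [1, -1, -0.5, 157, 0],
  [1, -1, -0.5, 165, 0],
  [1, -1, -0.5, 168, 0],
  [1, -1, -0.5, 168, 0],
  [1, -1, -0.5, 168, 0],
  [1, -1, -0.5, 168, 0],
])

```text
clock: 30.1
position: [484.5, 368.0, 85.6]
ee_rot: [0.707, -0.707, -0.0, -0.001]
contact_force: [-0.2, 0.3, 0.1]
gripper_width: 54.2
grasp_force: 63.5
```

drive_tool([
  [1, 0.5, 0, 3, 0],
  [1, 1, 0, 5, 0],
  [1, 1, 0, 6, 0],
  [1, 1, 0, 7, 0],
  [1, 1, 0, 8, 0],
  [1, 1, 0, 8, 0],
  [1, 1, 0, 8, 0],
  [1, 1, 0, 8, 0],
])

```text
clock: 30.9
position: [483.9, 366.5, 77.5]
ee_rot: [0.707, -0.707, 0.0, -0.0]
contact_force: [-2.9, -1.5, 6.6]
gripper_width: 54.7
grasp_force: 64.2
```

drive_tool([
  [-0.7, 0, 0, 0, 0],
  [-0.7, 0, 0, 0, 0],
  [-0.7, 0, 0, 0, 0],
  [-0.7, 0, 0, 0, 0],
  [-0.7, 0, 0, -20, 0],
  [-0.7, 0, 0, -60, 0],
  [-1, 0, 0, -110, 0],
  [-1, 0, 0, -155, 0],
  [-1, 0, 0, -190, 0],
  [-1, 0, 0, -190, 0],
  [-1, 0, 0, -190, 0],
  [-1, 0, 0, -190, 0],
])

```text
clock: 32.1
position: [483.3, 366.0, 264.6]
ee_rot: [-0.707, 0.707, 0.0, -0.002]
contact_force: [0.1, 0.3, 0.1]
gripper_width: 85.6
grasp_force: 0.0
```

```bash
python3 - <<'E'
from h import *
st=arm.read_state();print(st["position"],st["clock"])
w=arm.get_image("wrist");s=arm.get_image("side")
cv2.imwrite("pics/fin.png",np.hstack([cv2.resize(w,(400,300),interpolation=3),cv2.resize(s,(400,300),interpolation=3)]))
cv2.imwrite("pics/wf.png",w)
E
```

```text
[483.34540192 365.99844312 264.63390054] 32.1
```

View pics/fin.png

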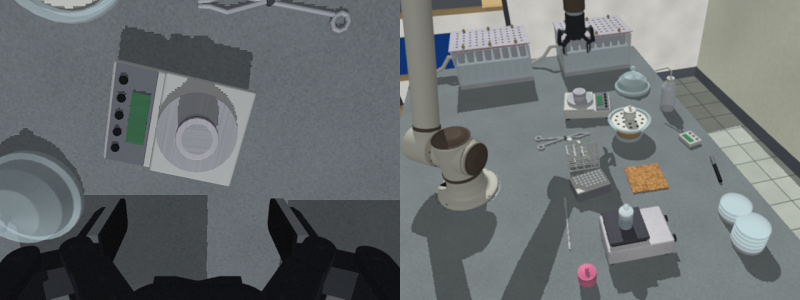

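The tin is in the middle of the pan (left view: lid at 197,139; pan x 155–238). The side view shows the bottle on the hotplate, the crucible on the desiccator plate and the mat empty. The bystanders have not moved.

```bash
python3 -c "
from bench import arm
print(arm.job_done())"
```

```text
the job is handed in; nothing more can be done
None
```

The job is handed in: the crucible is on the desiccator plate, the tin on the balance pan and the bottle on the hotplate, each upright, let go and within about 3 mm of centre as measured from the camera views, at 32 s of the 112 s allowed.

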